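# Set the backlash dial four clicks tighter and lock it

### The job

On the gear unit on the blue bracket, tighten the click-stop dial: push its upright peg round with a fingertip, clockwise seen from above, by exactly four clicks from where it stands, and let it rest in the fourth click. Then push the dial's locking slide fully in towards the dial with a fingertip. Touch gently, pick nothing up, leave the hammer, the spacer ring and the dowel pin where they are, and finish clear of everything.

Things in the scene. Friction and masses are not known exactly. Their poses are not given: they have to be found in the camera images.
- gear_unit: Fixed assembly: blue bracket plate 200 x 250 mm, 14 thick, blue walls along its +x edge (64 mm high) and -y edge (44 high); a dark round gear housing under a 145 mm square aluminium plate, its top 100 mm above the bench, with a 56 mm wide arm out to y = +150 mm under the locking slide. Origin on the bench, on the dial's axis; z up. Stands anywhere, turned up to 0.7 rad either way.
- dial_centre (a point): Point on the dial's axis at the level of its flat top, 114 mm above the bench. It does not move; axes as the gear unit's.
- peg_top (a point): Centre of the top of the dial's only peg: upright dark steel pin, 14 mm diameter, standing 30 mm above the dial's top, 48 mm from its axis (peg top 144 mm above the bench). Turns with the dial; at the start at a bearing of -54 degrees from the gear unit's +x (towards +x, -y). The only other thing on the dial's top is a flat hub, 36 mm diameter, 4 mm high.
- dial (a joint): Turn of the steel dial (120 mm diameter, 14 thick, ribbed rim), rad: 0 at the start, in a click; grows clockwise from above. 20 clicks a turn, one per 0.314 rad (15 mm at the peg), as the tick marks. Resists up to 0.21 N m (4.5 N at the peg) on leaving a click; past half-way it snaps ahead into the next by itself and rests there when released. Stops at -1.6 and 3.2.
- lock_nub (a point): Centre of the top of the locking slide's upright dark steel nub, 26 mm wide (gear unit's x), 12 thick (y), 28 high above the 8 mm thick slide; top 136 mm above the bench. Slide out: 114 mm from the dial's axis on the gear unit's +y side. The slide ends 2 mm beyond the nub's outer face; guide cheeks up to 110 mm high stand beside it nearer the dial.
- lock (a joint): Travel of the locking slide in m: 0 fully out, 0.020 fully in; grows as it is pushed along the gear unit's -y towards the dial's axis. At the start out, or up to 4 mm in. It takes about 1.5 N to move and stays where it is left; it does not block the dial.
- mallet_mid (a point): Middle of a hammer lying on the bench beside the bracket's -y side, wooden handle 26 mm thick, 260 mm long; centre half-way up. Leave it.
- spacer_mid (a point): Centre of a loose steel spacer ring, 68 mm outside and 44 mm inside diameter, 30 mm high, on the bench off the bracket's +x side. Leave it.
- dowel: Steel dowel pin, 20 mm diameter, 50 mm high, standing loose on the blue plate by its -x, +y corner; origin at the centre of its underside. Leave it standing.

How it is judged:
By the outcome, as a careful person would: the job done as asked, in the order asked, and still so for the second after the job is handed in, with the robot touching nothing.
It also fails if it takes over 58 s, if anything falls off the work surface, if the arm or the gripper's body presses on something with over 40 N, if the wrist force passes 120 N, or if a joint passes its speed limit or range.

### The arm

A 6-joint arm with a two-finger parallel gripper is mounted at the origin on the work surface. World frame = base frame: x ahead of the robot, y to its left, z up, the work surface at z = 0. Lengths are in m, angles in rad, forces in N, time in s.
With the tool pointing down it reaches from about 0.325 to 0.775 m from the base axis. Payload 5.5 kg.
Tool frame: the origin (TCP) lies between the finger pads; the fingertips stand 8 mm ahead of it and the grasp point (between the pads) lies 11 mm behind it (tcp_to_tips is the distance from the TCP to the fingertips, in m); z points along the fingers, y is the direction in which the jaws open and shut (so a half turn about z gives the same grasp; the last joint's range is limited). The gripper opens to 88 mm and grips with 3 to 60 N. Pads are 20 mm wide; open, the fingers measure 115 mm over their backs; the gripper's body (75 mm by 178 mm) begins 61 mm behind the grasp point.
Start: joints at [-1.237, 0.091, 1.231, -0, 1.82, -0.057], TCP at [0.229, -0.555, 0.231] pointing down, gripper open.
Joint ranges: [-2.87, 2.87], [-0.86, 2.18], [0.17, 2.46], [-1.51, 4.65], [0.06, 2.69], [-2.65, 2.65]. Speed limits (rad/s): [2.57, 2.57, 3.01, 3.14, 3.14, 3.14].

### API

Orientations are given as a unit quaternion [w, x, y, z].
In Python, from bench import * gives the robot as it stands. Calls block until the motion is done:
- move_to(position, orientation): joint-space move of the TCP to a pose.
- move_l(position, speed=0.15, orientation=None): straight line of the TCP; orientation=None keeps the orientation; speed is the mean speed in m/s.
- movej(angles): joint-space move.
- gripper_open() and close(): open the fingers fully, or close them until they stop; the grip force is fixed at half the most.
- hold(seconds).
- inverse_kinematics(position, orientation): joint angles nearest the present ones, or None.
- state(): the state.
- get_image(name): name is "side" or "top" or "wrist"; returns a dict with "frame" (400x640x3 uint8, blue, green, red), "depth" (400x640 float32, m along the optical axis (not along the pixel's ray), 0 where there is no reading), "camera_matrix" (3x3 intrinsics, pixels), "view" (4x4, takes a point from world to camera coordinates). Camera axes: x right, y up, looking along -z (the intrinsics and any distortion apply to the point x, -y, -z); pixel columns grow to the right and rows downward; lengths in m; the calibration is good to about 2 mm. The wrist camera is an equidistant fisheye: a pixel r from the principal point sees the ray r / f radians off the axis. A picture is of the moment at which its call begins.
A pose or a line that the arm cannot do raises IKError and nothing moves.
- job_done(): hands the job in, once; it reports no verdict.
The state is a dict: "time": time; "joint_pos": joint angles; "dq": joint speeds; "joint_torque": joint torques, N m; "ee_pos": TCP position; "ee_rot": TCP orientation; "ft_force": force on the tool from outside, world axes, zero at the start; "moment": the same for the moment, N m; "finger_gap": finger opening in m.
Only numpy, scipy, OpenCV 4.12 (cv2) and the standard library are available. Lean on these libraries where they do the work, as an engineer would, in place of code of your own. Each camera call takes 0.05 s, during which the arm holds its last target.

## Working session

There is one attempt and no reset: what is moved stays moved. The work goes in short steps, each a Python script; the robot and the scene stay as the last script left them, time stands still between calls to the robot, and variables do not carry over. Pictures are saved under pics/ and viewed, and the job is handed in when it is done.

```bash
ls; mkdir -p pics; python3 - <<'E'
from bench import *
import cv2, numpy as np
s=state(); print(s)
for n in ("side","top","wrist"):
    d=get_image(n); cv2.imwrite(f"pics/{n}0.png",d["frame"]); np.savez(f"{n}0.npz",**{k:np.array(v) for k,v in d.items()})
    print(n,d["camera_matrix"],d["view"],[k for k in d])
E
```

```text
pics
{'time': 0.0, 'joint_pos': array([-1.23672712e+00,  9.18562983e-02,  1.23184733e+00,  1.42057396e-05,
        1.81980534e+00, -5.66986612e-02]), 'dq': array([-5.27710816e-04,  1.00524329e-03,  6.93410254e-04,  1.59287493e-03,
       -9.84683207e-04, -3.99531830e-05]), 'joint_torque': array([ 1.59996152e-04, -4.46450901e+01, -4.06445146e+01,  7.00468663e-02,
        2.94567214e-02, -1.39452782e-04]), 'ee_pos': array([ 0.22845245, -0.55450908,  0.22953017]), 'ee_rot': array([-9.49910337e-04,  9.80972415e-01,  1.94144798e-01, -1.25637502e-04]), 'ft_force': array([-0.40939272, -0.02947053,  0.28118643]), 'moment': array([ 0.00988258, -0.02227484,  0.01658996]), 'finger_gap': 0.08773568186518578}
side [[403.84719051   0.         311.39248791]
 [  0.         403.84719051 204.05387182]
 [  0.           0.           1.        ]] [[-0.82135846 -0.57029341  0.0116495   0.45233648]
 [ 0.39780106 -0.55805248  0.7282388  -0.29364835]
 [-0.40880875  0.60277928  0.68522445 -0.7328287 ]
 [ 0.          0.          0.          1.        ]] ['frame', 'depth', 'camera_matrix', 'view']
top [[406.69283338   0.         318.4702692 ]
 [  0.         406.69283338 197.47857365]
 [  0.           0.           1.        ]] [[ 0.01840152 -0.99980459  0.0072226  -0.00730565]
 [ 0.96871116  0.01961657  0.24741439 -0.57169451]
 [-0.24750773  0.00244382  0.96888284 -0.73833638]
 [ 0.          0.          0.          1.        ]] ['frame', 'depth', 'camera_matrix', 'view']
wrist [[309.70691629   0.         318.56741417]
 [  0.         309.70691629 199.77370857]
 [  0.           0.           1.        ]] [[ 0.38005053 -0.92496409 -0.00173999 -0.60034571]
 [ 0.89012301  0.36624514 -0.27119277  0.03218229]
 [ 0.25148084  0.10151815  0.96252348 -0.39109773]
 [ 0.          0.          0.          1.        ]] ['frame', 'depth', 'camera_matrix', 'view']
```

View pics/top0.png

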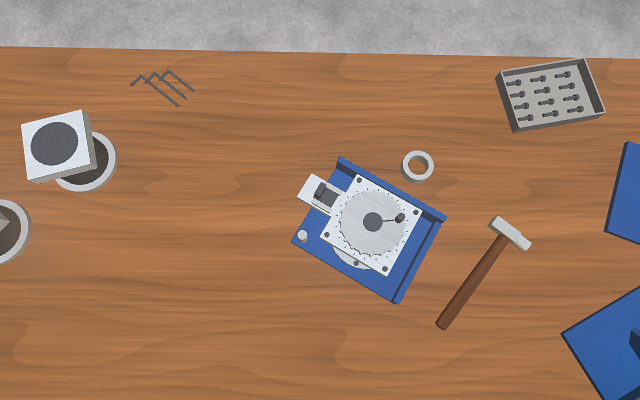

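View pics/side0.png

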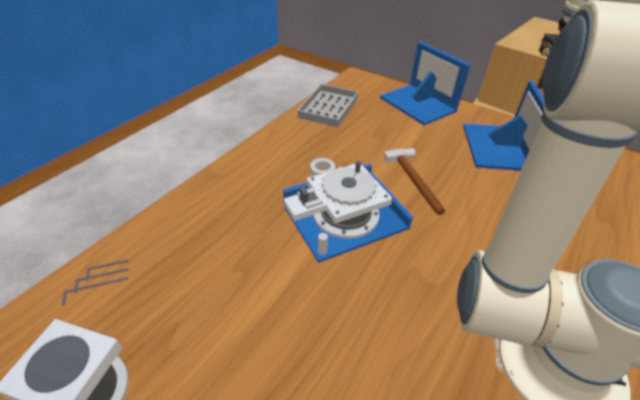

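The top view shows the dial hub at about (372,222), the peg at (400,218), the slide nub at about (322,195) and the dowel at (302,236). I'll rectify at the known heights to measure them.

```bash
cat > h.py <<'E'
import numpy as np, cv2
def proj(P,K,V):
    P=np.atleast_2d(P); c=P@V[:3,:3].T+V[:3,3]
    x=c[:,0]/-c[:,2]; y=-c[:,1]/-c[:,2]
    return np.c_[K[0,0]*x+K[0,2],K[1,1]*y+K[1,2]], -c[:,2]
def unproj_z(uv,z,K,V):
    uv=np.atleast_2d(uv).astype(float)
    d=np.c_[(uv[:,0]-K[0,2])/K[0,0],-(uv[:,1]-K[1,2])/K[1,1],-np.ones(len(uv))]
    R=V[:3,:3]; o=-R.T@V[:3,3]; w=d@R
    t=(z-o[2])/w[:,2]; return o+w*t[:,None]
def depth_pts(d,K,V):
    h,w=d.shape; u,v=np.meshgrid(np.arange(w),np.arange(h))
    c=np.stack([(u-K[0,2])/K[0,0]*d,-(v-K[1,2])/K[1,1]*d,-d],-1)
    return (c-V[:3,3])@V[:3,:3]
def rect(frame,K,V,z,x0,x1,y0,y1,res):
    # rows: x decreasing, cols: y decreasing
    xs=np.arange(x1,x0,-res); ys=np.arange(y1,y0,-res)
    Y,X=np.meshgrid(ys,xs); P=np.c_[X.ravel(),Y.ravel(),np.full(X.size,z)]
    uv,_=proj(P,K,V); uv=uv.astype(np.float32).reshape(*X.shape,2)
    return cv2.remap(frame,uv[...,0],uv[...,1],cv2.INTER_CUBIC)
E
python3 - <<'E'
from h import *
d=np.load("top0.npz"); K,V,D,F=d["camera_matrix"],d["view"],d["depth"],d["frame"]
P=depth_pts(D,K,V)
for n,uv,z in (("hub",(372,222),.118),("pegtop",(401,216),.144),("nub",(321,187),.136)):
    print(n,unproj_z(uv,z,K,V),P[uv[1],uv[0]])
c=unproj_z((372,222),.118,K,V)[0]; print(c)
# dial top points: depth z within
sub=P[140:300,280:460].reshape(-1,3); 
print(np.histogram(sub[:,2],bins=np.arange(0,.16,.004)))
for n in("top","side"):
    d=np.load(n+"0.npz")
    a=rect(d["frame"],d["camera_matrix"],d["view"],.114,c[0]-.15,c[0]+.15,c[1]-.15,c[1]+.2,.0006)
    cv2.imwrite(f"pics/r_{n}.png",a); print(a.shape,c[0]+.15,c[1]+.2)
E
```

```text
hub [[ 0.51517413 -0.09593929  0.118     ]] [ 0.51529813 -0.09602684  0.11736366]
pegtop [[ 0.52206437 -0.14449749  0.144     ]] [ 0.52165841 -0.14409329  0.14591822]
nub [[ 5.75353603e-01 -3.94877875e-04  1.36000000e-01]] [ 5.75607167e-01 -4.02466185e-04  1.35104684e-01]
[ 0.51517413 -0.09593929  0.118     ]
(array([7326,  111,  414, 3002,  351,  250,  216,  411,   82,   61,  416,
        276,   30,   29,   80,  531,  363,    1,    0,    0,   19,   39,
         36,   40, 1568, 1405,  195,  522, 2582,  401,   27,    9,   11,
         58,   40,   27,   22,    0,    0]), array([0.   , 0.004, 0.008, 0.012, 0.016, 0.02 , 0.024, 0.028, 0.032,
       0.036, 0.04 , 0.044, 0.048, 0.052, 0.056, 0.06 , 0.064, 0.068,
       0.072, 0.076, 0.08 , 0.084, 0.088, 0.092, 0.096, 0.1  , 0.104,
       0.108, 0.112, 0.116, 0.12 , 0.124, 0.128, 0.132, 0.136, 0.14 ,
       0.144, 0.148, 0.152, 0.156]))
(501, 584, 3) 0.6651741330056765 0.10406070858038755
(501, 584, 3) 0.6651741330056765 0.10406070858038755
```

View pics/r_top.png

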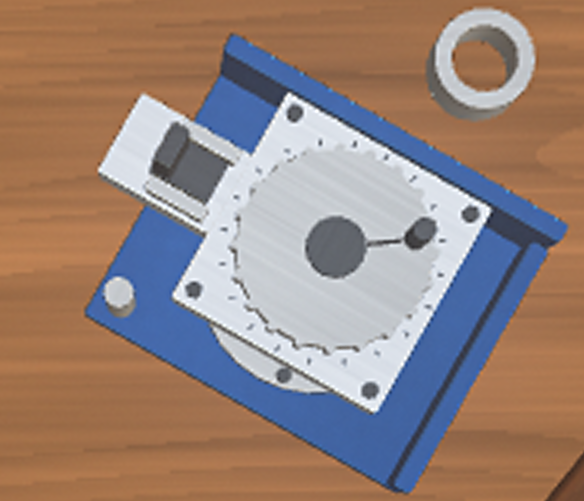

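View pics/r_side.png

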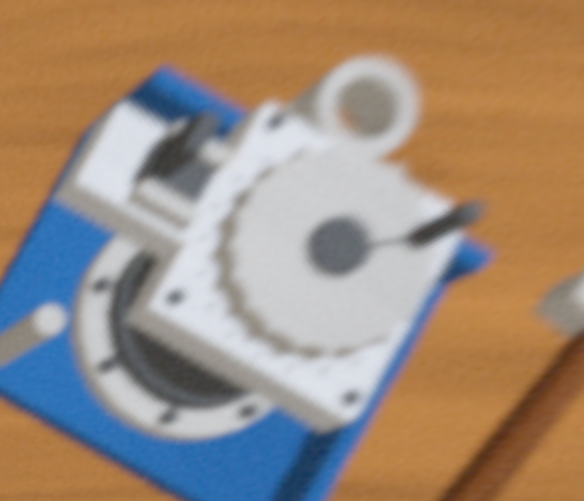

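View pics/wrist0.png

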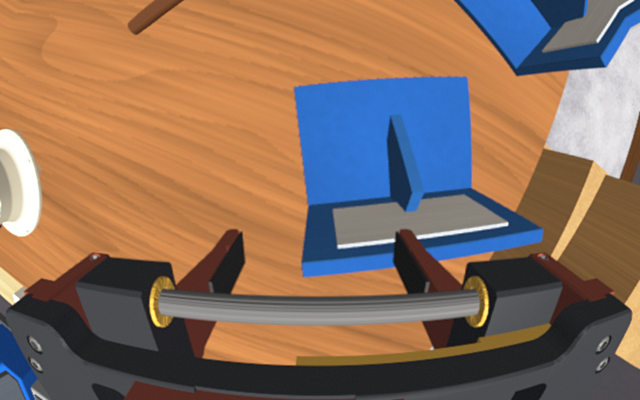

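```bash
python3 - <<'E'
from h import *
d=np.load("top0.npz"); K,V,D,F=d["camera_matrix"],d["view"],d["depth"],d["frame"]
P=depth_pts(D,K,V); g=F.astype(int).max(-1)
reg=np.zeros(g.shape,bool); reg[150:290,285:450]=1
x,y,z=P[...,0],P[...,1],P[...,2]
# peg
m=reg&(z>.140); print("peg",m.sum(),P[m].mean(0), (P[m].min(0)+P[m].max(0))/2)
m=reg&(z>.130)&(y>-.04); print("nub",m.sum(),P[m].mean(0)); 
q=cv2.minAreaRect(P[m][:,:2].astype(np.float32)*1000); print(q)
# dial disc
m=reg&(z>.110)&(z<.1165)&(np.hypot(x-.515,y+.096)<.075)
c,r=cv2.minEnclosingCircle((P[m][:,:2]*1000).astype(np.float32)); print("dial",c,r,np.median(z[m]))
# hub by darkness
uv=np.argwhere(reg&(g<120)&(np.hypot(x-.515,y+.096)<.022))[:,::-1]; print("hub",len(uv),unproj_z(uv.mean(0),.118,K,V))
# plate
m=reg&(z>.094)&(z<.1055)&(np.hypot(x-.515,y+.096)<.11)&(g>140)
lab,st=None,None
m2=(m|(reg&(z>.094)&(np.hypot(x-.515,y+.096)<.06))).astype(np.uint8)
cv2.imwrite("pics/m.png",m2*255)
cv2.imwrite("pics/crop.png",cv2.resize(F[150:290,285:450],None,fx=4.8,fy=4.0*1.05,interpolation=cv2.INTER_CUBIC))
E
```

```text
peg 125 [ 0.43010394 -0.05293459  0.57732891] [ 0.44949361 -0.07217705  0.49857308]
nub 169 [0.48152668 0.0033903  0.45993382]
((478.60546875, 7.500557899475098), (17.70191764831543, 214.1154022216797), 86.2263412475586)
dial (516.6680908203125, -97.13263702392578) 63.25910568237305 0.1138226944430281
hub 281 [[ 0.51588986 -0.09661433  0.118     ]]
```

View pics/m.png

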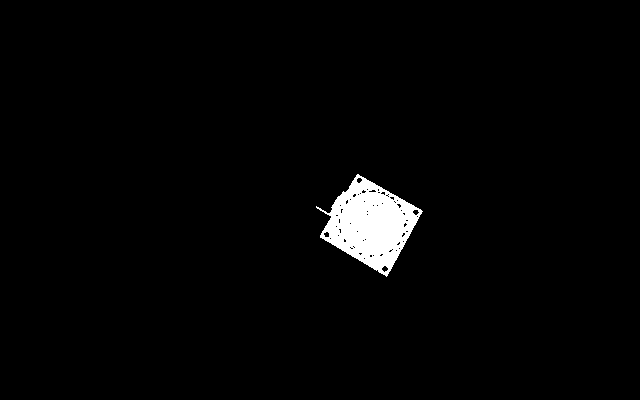

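```bash
cat > fit.py <<'E'
from h import *
from scipy.optimize import minimize
d=np.load("top0.npz"); K,V,D,F=d["camera_matrix"],d["view"],d["depth"],d["frame"]
P=depth_pts(D,K,V); g=F.astype(int).max(-1)
reg=np.zeros(g.shape,bool); reg[150:290,285:450]=1; reg&=D>0
x,y,z=P[...,0],P[...,1],P[...,2]
m=reg&(z>.140)&(z<.15); uv=np.argwhere(m)[:,::-1]; pegp=unproj_z(uv.mean(0),.144,K,V)[0]; print("peg",m.sum(),P[m].mean(0),pegp)
m=reg&(z>.132)&(z<.142)&(y>-.04); uv=np.argwhere(m)[:,::-1]; nub=unproj_z(uv.mean(0),.136,K,V)[0]
print("nub",m.sum(),P[m].mean(0),nub,cv2.minAreaRect(P[m][:,:2].astype(np.float32)*1000))
# plate square fit: 4 mounting holes + edges
mask=cv2.imread("pics/m.png",0); mask=cv2.morphologyEx(mask,cv2.MORPH_OPEN,np.ones((5,5)));mask=cv2.morphologyEx(mask,cv2.MORPH_CLOSE,np.ones((7,7)))
S=8
def cost(p):
    a=p[2]; R=np.array([[np.cos(a),-np.sin(a)],[np.sin(a),np.cos(a)]])
    q=np.array([[1,1],[-1,1],[-1,-1],[1,-1]])*.0725@R.T+p[:2]
    c,_=proj(np.c_[q,np.full(4,.1)],K,V)
    im=np.zeros((140*S,165*S),np.uint8); cv2.fillConvexPoly(im,np.round((c-[285,150]+.5)*S*16).astype(int),255,shift=4)
    im=cv2.resize(im,(165,140),interpolation=cv2.INTER_AREA)
    return np.abs(im.astype(float)-mask[150:290,285:450]).sum()/255
best=min((minimize(cost,[.516,-.0965,a],method="Nelder-Mead",options=dict(initial_simplex=[[.516,-.0965,a],[.52,-.0965,a],[.516,-.092,a],[.516,-.0965,a+.05]])) for a in (-.48,-.52,-.56)),key=lambda r:r.fun)
print(best.x,best.fun,np.degrees(best.x[2]))
cx,cy,a=best.x
for n,p in(("peg",pegp),("nub",nub)):
    v=p[:2]-best.x[:2]; print(n,np.hypot(*v),np.degrees(np.arctan2(v[1],v[0])-a))
E
python3 fit.py
```

```text
peg 49 [ 0.52146928 -0.14390101  0.143771  ] [ 0.52141767 -0.14385524  0.144     ]
nub 91 [0.57195771 0.00143816 0.13566401] [0.57185009 0.00144655 0.136     ] ((572.3637084960938, 1.3604202270507812), (11.963700294494629, 25.71251106262207), 59.34446334838867)
[ 0.51740215 -0.09490689 -0.51399377] 636.7372549019608 -29.44967391509382
peg 0.04911278253834382 -55.86052192911611
nub 0.11067322932020951 89.97951204492963
```

Everything agrees: dial centre ≈ (0.5162, -0.0961), yaw ≈ -0.517, peg at radius 48 mm and nub at 112.4 mm, so the slide is about 1.6 mm in. I'll shut the fingers and line up just behind the peg.

```bash
cat >> h.py <<'E'
from scipy.spatial.transform import Rotation as Ro
C=np.array([.5162,-.0961]); YAW=-.517; CLK=2*np.pi/20
TH0=YAW-np.radians(54)
def quat(xdir):   # tool x along heading xdir, z down
    x=np.array([np.cos(xdir),np.sin(xdir),0]); z=np.array([0,0,-1.]); y=np.cross(z,x)
    q=Ro.from_matrix(np.c_[x,y,z]).as_quat(); return q[[3,0,1,2]]
FLIP=0.
def fpose(clicks,s,z):
    th=TH0-clicks*CLK
    p=C+.048*np.array([np.cos(th),np.sin(th)])+s*np.array([-np.sin(th),np.cos(th)])
    return np.r_[p,z],quat(th+np.pi/2+FLIP)
E
python3 - <<'E'
from bench import *
import h; from h import *
for f in (0,np.pi):
    h.FLIP=f
    for k in (0,2,4): print(f,k,inverse_kinematics(*h.fpose(k,.017,.132)))
E
```

```text
0 0 [-3.18810679e-01 -2.21653190e-02  1.52077158e+00 -4.44089210e-16
  1.64298639e+00  1.14066712e+00]
0 2 [-3.45116859e-01 -1.00536453e-01  1.59596977e+00 -4.44089210e-16
  1.64615934e+00  1.74267947e+00]
0 4 [-3.35904489e-01 -1.85214094e-01  1.67269028e+00 -4.44089210e-16
  1.65411647e+00  2.38021037e+00]
3.141592653589793 0 [-3.18810679e-01 -2.21653190e-02  1.52077158e+00 -4.44089210e-16
  1.64298639e+00 -2.00092554e+00]
3.141592653589793 2 [-3.45116859e-01 -1.00536453e-01  1.59596977e+00 -4.44089210e-16
  1.64615934e+00 -1.39891319e+00]
3.141592653589793 4 [-3.35904489e-01 -1.85214094e-01  1.67269028e+00 -4.44089210e-16
  1.65411647e+00 -7.61382285e-01]
```

```bash
sed -i 's/^FLIP=0\./FLIP=np.pi/' h.py; python3 - <<'E'
from bench import *
from h import *
close()
p,q=fpose(0,.030,.20); move_to(p,q)
s=state(); print(s['time'],s['ee_pos'],s['finger_gap'],s['ft_force'])
p,q=fpose(0,.030,.132); move_l(p,.1,q)
s=state(); print(s['time'],s['ee_pos'],p,s['finger_gap'],s['ft_force'])
for n in("top","wrist"): cv2.imwrite(f"pics/{n}1.png",get_image(n)["frame"])
E
```

```text
3.3917 [ 0.5512346  -0.14109747  0.20006107] 0.0010067500955333267 [-0.38674065  0.48921048 -0.06254314]
4.225 [ 0.55163413 -0.14062211  0.13271269] [ 0.55134658 -0.14047024  0.132     ] 0.0002869872422494657 [-0.61823831  0.94004314  0.24184676]
```

View pics/wrist1.png

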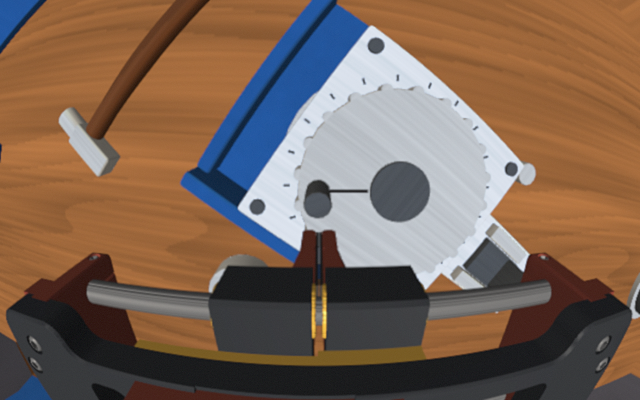

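View pics/top1.png

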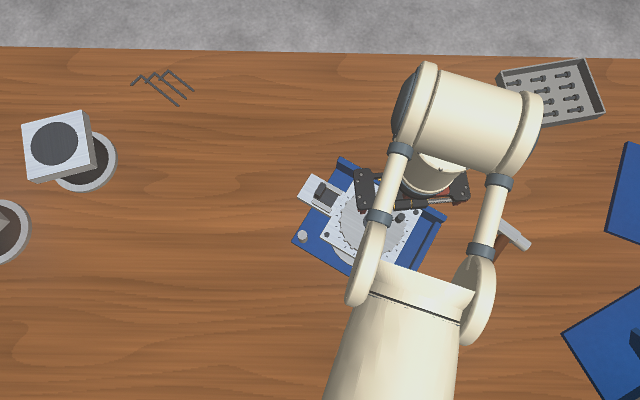

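In the wrist view the peg, at (317,198), stands straight ahead of the shut fingertips at (319,240). Next I'll close the gap and push round in small arc steps, stopping at about 2 clicks to check.

```bash
cat >> h.py <<'E'
def rep(s,k,f0):
    th=TH0-k*CLK; e=np.array([-np.sin(th),np.cos(th)])
    d=s['ee_pos'][:2]-C; r=np.array([np.cos(th),np.sin(th)])
    print(f"k={k:.2f} t={s['time']:.2f} Ft={(s['ft_force'][:2]-f0[:2])@e:.2f} Fr={(s['ft_force'][:2]-f0[:2])@r:.2f} Fz={s['ft_force'][2]-f0[2]:.2f} s={d@e*1e3:.1f} r={d@r*1e3:.1f}")
E
python3 - <<'E'
from bench import *
from h import *
f0=state()['ft_force']
p,q=fpose(0,.0175,.132); move_l(p,.03,q); rep(state(),0,f0)
for k in (.25,.5,.75,1,1.25,1.5,1.75):
    p,q=fpose(k,.017,.132); move_l(p,.03,q); rep(state(),k,f0)
cv2.imwrite("pics/wrist2.png",get_image("wrist")["frame"]); hold(.2); rep(state(),k,f0)
E
```

```text
k=0.00 t=4.89 Ft=-0.19 Fr=0.92 Fz=-0.46 s=17.4 r=48.0
k=0.25 t=5.19 Ft=4.19 Fr=1.08 Fz=-0.42 s=17.7 r=48.0
k=0.50 t=5.47 Ft=-0.26 Fr=1.30 Fz=-0.58 s=16.5 r=48.0
k=0.75 t=5.76 Ft=-0.28 Fr=0.85 Fz=0.53 s=16.8 r=48.0
k=1.00 t=6.04 Ft=0.65 Fr=2.23 Fz=-0.43 s=17.2 r=47.9
k=1.25 t=6.33 Ft=4.39 Fr=0.62 Fz=-1.43 s=17.6 r=47.8
k=1.50 t=6.61 Ft=0.77 Fr=1.45 Fz=0.79 s=16.6 r=48.1
k=1.75 t=6.89 Ft=-0.01 Fr=1.28 Fz=-1.06 s=16.9 r=48.1
k=1.75 t=7.14 Ft=-0.26 Fr=0.73 Fz=0.20 s=17.1 r=48.0
```

View pics/wrist2.png

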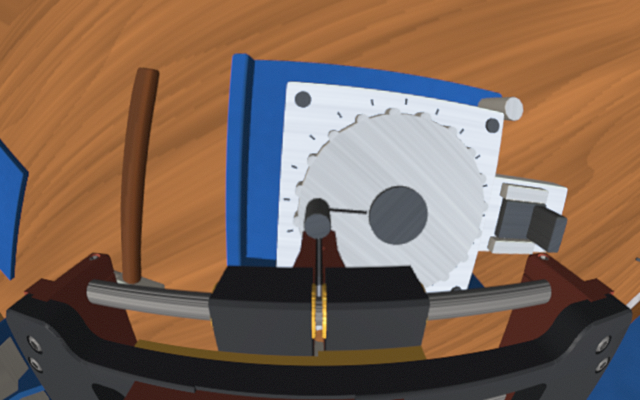

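The forces peak at about 4.3 N and drop just before each half click, so two clicks are done. The peg stands at (317,215) in front of the tip. Now on to clicks three and four.

```bash
python3 - <<'E'
from bench import *
from h import *
f0=np.array([-.6,.5,0])
for k in (2,2.25,2.5,2.75,3,3.25,3.5,3.7):
    p,q=fpose(k,.017,.132); move_l(p,.03,q); rep(state(),k,f0)
hold(.2); rep(state(),k,f0)
p,q=fpose(3.7,.032,.132); move_l(p,.06,q)
p,q=fpose(3.7,.032,.20); move_l(p,.1,q)
hold(.2)
d=get_image("wrist"); cv2.imwrite("pics/wrist3.png",d["frame"]); print(state()['time'])
np.savez("wrist3.npz",**{k:np.array(v) for k,v in d.items()})
E
```

```text
k=2.00 t=7.42 Ft=1.81 Fr=0.09 Fz=-0.30 s=17.2 r=47.9
k=2.25 t=7.71 Ft=4.98 Fr=-0.84 Fz=-2.15 s=17.5 r=47.9
k=2.50 t=7.99 Ft=1.34 Fr=0.13 Fz=0.05 s=16.6 r=48.1
k=2.75 t=8.28 Ft=0.49 Fr=-0.05 Fz=-0.84 s=16.9 r=48.0
k=3.00 t=8.56 Ft=2.57 Fr=0.13 Fz=-0.75 s=17.3 r=47.9
k=3.25 t=8.84 Ft=4.00 Fr=-2.11 Fz=-0.58 s=17.5 r=47.9
k=3.50 t=9.12 Ft=0.15 Fr=-1.23 Fz=-1.23 s=16.6 r=48.1
k=3.70 t=9.38 Ft=0.47 Fr=-0.55 Fz=0.19 s=16.9 r=48.0
k=3.70 t=9.58 Ft=1.83 Fr=-0.15 Fz=0.44 s=17.0 r=48.0
11.0667
```

View pics/wrist3.png

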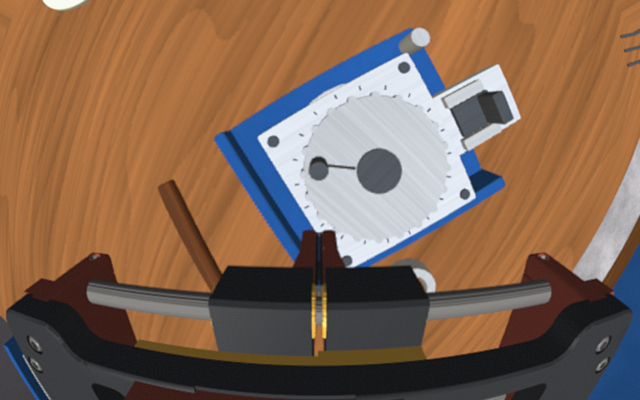

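```bash
cat >> h.py <<'E'
def fish(uv,z,K,V):
    uv=np.array(uv,float); a=(uv-[K[0,2],K[1,2]]); r=np.hypot(*a); t=r/K[0,0]
    d=np.array([a[0]/r*np.sin(t),-a[1]/r*np.sin(t),-np.cos(t)])
    R=V[:3,:3]; o=-R.T@V[:3,3]; w=R.T@d; return o+w*(z-o[2])/w[2]
E
python3 - <<'E'
from h import *
d=np.load("wrist3.npz"); K,V=d["camera_matrix"],d["view"]
cv2.imwrite("pics/w3c.png",cv2.resize(d["frame"][60:260,260:530],None,fx=2.9,fy=2.9,interpolation=cv2.INTER_CUBIC))
h=fish((379,171),.118,K,V); p=fish((318.5,172),.144,K,V); n=fish((497,107),.136,K,V)
print(h,p,n)
for q in (p,n):
    for c in (h[:2],C):
        v=q[:2]-c; print(np.hypot(*v),np.degrees(np.arctan2(v[1],v[0])-YAW),(np.radians(-54)-(np.arctan2(v[1],v[0])-YAW))/CLK)
E
```

```text
[ 0.51617194 -0.09792312  0.118     ] [ 0.47322803 -0.11810213  0.144     ] [ 0.56745501 -0.00352165  0.136     ]
0.04744861703940047 -125.20962357983638 3.9560901988797985
0.04827715465631801 -123.26513139332688 3.848062855184827
0.10743179970287366 91.10914156135787 -8.061618975630992
0.10581978391854406 90.65127901280908 -8.036182167378282
```

View pics/w3c.png

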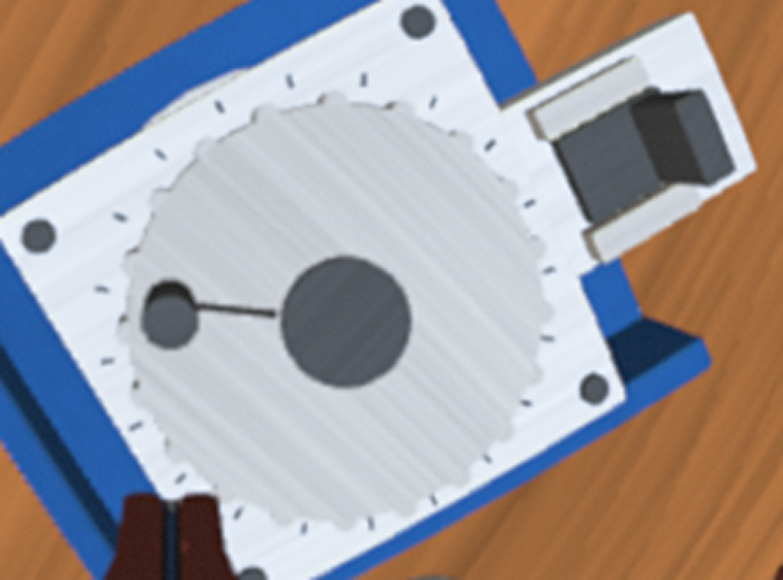

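The wrist check puts the peg at -125.2° (3.96 clicks), against -126° for exactly four, so the dial rests in the fourth click. Now the slide.

```bash
cat >> h.py <<'E'
EY=np.array([-np.sin(YAW),np.cos(YAW)])
def spose(d,z,flip): return np.r_[C+d*EY,z],quat(YAW+np.pi/2+flip)
E
python3 - <<'E'
from bench import *
from h import *
fl=min((0,np.pi),key=lambda f:abs(inverse_kinematics(*spose(.15,.2,f))[5]))
p,q=spose(.15,.2,fl); move_to(p,q)
p,q=spose(.15,.128,fl); move_l(p,.1,q); hold(.2)
s=state(); f0=s['ft_force']; print(fl,s['time'],s['ee_pos'],p,f0)
last=0
for d in np.r_[.131,np.arange(.128,.1125,-.003),np.arange(.112,.1049,-.001)]:
    p,q=spose(d,.128,fl); move_l(p,.03,q); s=state(); F=(s['ft_force']-f0)
    F2=F[:2]@EY; print(f"{d:.4f} act {(s['ee_pos'][:2]-C)@EY:.4f} F={F2:.2f} Fz={F[2]:.2f} t={s['time']:.2f}")
    if F2>7: break
d=get_image("wrist"); cv2.imwrite("pics/wrist4.png",d["frame"])
E
```

```text
0 13.3917 [0.59076452 0.03431149 0.1289785 ] [0.59034117 0.03429589 0.128     ] [-0.24314121  0.66624524  0.2705856 ]
0.1310 act 0.1310 F=-0.42 Fz=0.76 t=14.18
0.1280 act 0.1279 F=-0.29 Fz=-0.35 t=14.43
0.1250 act 0.1249 F=-0.15 Fz=-0.27 t=14.68
0.1220 act 0.1217 F=-0.06 Fz=-0.59 t=14.93
0.1190 act 0.1187 F=0.42 Fz=0.49 t=15.18
0.1160 act 0.1157 F=-0.76 Fz=-1.31 t=15.43
0.1130 act 0.1127 F=-0.87 Fz=-0.86 t=15.68
0.1120 act 0.1120 F=0.61 Fz=-0.84 t=15.93
0.1110 act 0.1110 F=0.84 Fz=0.30 t=16.18
0.1100 act 0.1103 F=3.23 Fz=-1.01 t=16.43
0.1090 act 0.1103 F=5.66 Fz=-1.48 t=16.68
0.1080 act 0.1102 F=9.39 Fz=-2.14 t=16.93
```

View pics/wrist4.png

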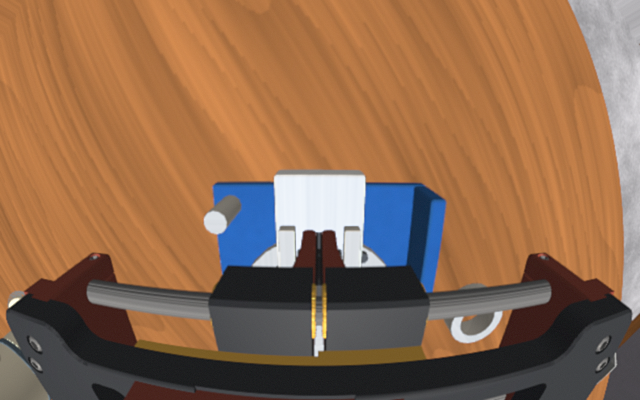

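The slide met a firm stop with the tip at 0.1103 m, where 0.110 m was expected. I'll back off, get clear and check.

```bash
python3 - <<'E'
from bench import *
from h import *
p,q=spose(.14,.128,0); move_l(p,.06,q)
p,q=spose(.14,.25,0); move_l(p,.12,q)
move_to([.229,-.5,.28],state()['ee_rot'])if 0 else movej([-1.237,.091,1.231,0,1.82,-.057])
hold(.3)
d=get_image("top"); s=state(); print(s['time'],s['ee_pos'],s['ft_force'])
np.savez("top5.npz",**{k:np.array(v) for k,v in d.items()})
F,K,V=d["frame"],d["camera_matrix"],d["view"]
cv2.imwrite("pics/top5.png",F)
P=depth_pts(d["depth"],K,V); reg=np.zeros(F.shape[:2],bool); reg[150:290,285:450]=1; reg&=d["depth"]>0
z=P[...,2];y=P[...,1]
for n,m,zz in(("peg",reg&(z>.14)&(z<.15),.144),("nub",reg&(z>.132)&(z<.139)&(y>-.04),.136)):
    uv=np.argwhere(m)[:,::-1]; p=unproj_z(uv.mean(0),zz,K,V)[0]; v=p[:2]-C; a=np.arctan2(v[1],v[0])-YAW
    print(n,m.sum(),p,np.hypot(*v),np.degrees(a),(np.radians(-54)-a)/CLK)
a=rect(F,K,V,.114,C[0]-.15,C[0]+.15,C[1]-.15,C[1]+.2,.0006); cv2.imwrite("pics/r5.png",a)
E
```

```text
21.6 [ 0.22862302 -0.55457648  0.23052446] [ 0.22565537  0.12748286 -0.39129563]
peg 50 [ 0.47245011 -0.11599639  0.144     ] 0.04806161700833289 -125.92319510589401 3.9957330614385564
nub 89 [ 0.56218935 -0.01518653  0.136     ] 0.09306991766883535 90.00901699682494 -8.000500944268053
```

View pics/r5.png

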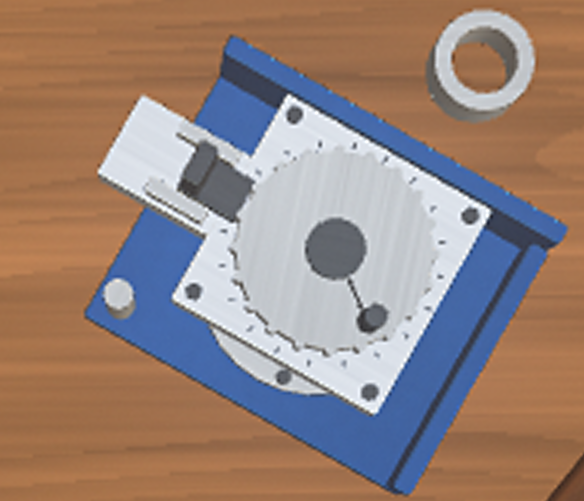

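View pics/top5.png

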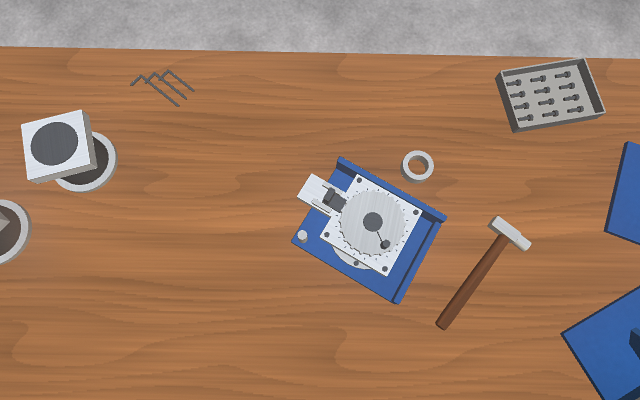

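The peg now measures -125.9° (4.00 clicks), and the nub is at 93 mm where fully in is 94 mm. The hammer, ring and dowel are at the same pixels as before, and the arm is clear.

```bash
python3 -c "
from bench import *
job_done(); print(state()['time'])"
```

```text
the job is handed in; nothing more can be done
the job is handed in; nothing more can be done
```

I turned the dial four clicks clockwise, then pushed the locking slide in to its stop, both with the shut fingertips. I backed the arm off to its start pose and handed the job in, with the clock at 21.6 s at my last check.

- **Dial:** the push force peaked at about 4–5 N four times and dropped off each time as the dial snapped ahead. The last top image puts the peg at -125.9°, or 4.00 clicks. The earlier wrist-camera reading was 3.96, or 3.85 measured from the centre I had fitted in the top view, both nearest to four.
- **Locking slide:** it came to a firm stop with the fingertip at 110.3 mm, where I expected 110 mm. The push was stopped at about 9 N. The last image puts the nub 93 mm from the axis, against 94 mm for fully in, which is within the camera's 2 mm calibration.
- **Other objects:** the hammer, spacer ring and dowel look unmoved in the before and after images.

No check failed. `job_done()` gave no verdict, as expected.

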